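# Set the retractable click-stop range selector of a bench control box

### The arm

A 6-joint arm with a two-finger parallel gripper is mounted at the origin on a cart in front of the work surface, level with it; the furniture and walls round the work are solid. World frame = base frame: x ahead of the robot, y to its left, z up, the work surface at z = 0. Lengths are in m, angles in rad, forces in N, time in s.
With the tool pointing down it reaches from about 0.325 to 0.9 m from the base axis. Payload 3.5 kg.
Tool frame: the origin (TCP) lies midway between the tips of the shut fingers; the grasp point (between the pads) lies 19 mm behind it; z points along the fingers, y is the line along which they close (so a half turn about z gives the same grasp; the last joint's range is limited). The gripper opens to 85 mm and grips with 20 to 120 N. Pads are 22 mm wide; open, the fingers measure 114 mm over their backs; the gripper's body (76 mm by 85 mm) begins 54 mm behind the grasp point. The pads swing forward as they close: fully open they stand 13 mm farther back than shut.
Start: joints at [1.186, 0.276, -0.026, 1.268, 0, 1.467], TCP at [0.174, 0.6, 0.231] pointing down, gripper open.
Joint ranges: [-3.12, 3.12], [-0.85, 1.88], [-1.08, 1.24], [-1.95, 2.15], [-1.57, 1.53], [-3.14, 3.14]. Speed limits (rad/s): [2.57, 2.57, 3.14, 3.14, 3.14, 3.14].

### API

Orientations are given as a 3x3 rotation matrix whose columns are the frame's x, y, z axes.
In Python, from plant import get_obs, get_image, job_done gives the robot as it stands. The module is installed in compiled form; this text tells all that it offers.
- The arm moves only by the tool drive_tool, never from a script. Its argument "series" is a list of rows, each an object with "linear": the shift along the tool's x, y, z in cm, a list of three; "rotation": the turn, a rotation vector about the tool's x, y, z in rad, a list of three. In form: [{"linear": [tx, ty, tz], "rotation": [rx, ry, rz]}, ...]. A call has exactly 10 rows; each row is the pose to reach, as a shift and turn from the pose commanded when the call began, along the tool's axes at that moment; what a row does not reach only later rows make up. A row lasts 1/12 s, in which the tool goes at most 41.7 mm and 7.16 degrees, less where a joint would pass 70% of its speed; a pose out of reach is approached as far as the arm can. A call with a gripper value outside its range is refused whole. "fingers" is the finger opening in cm, from 0 to 8.54, set as the call begins (left out, the last holds). The fingers move at their own pace and stop on an object; "grip_force" is the grip in N (left out, the last holds). Time passes only in rows, so rows that repeat a pose let the fingers close, or fill a call up. It gives the time, the measured TCP pose, the force, the opening and the grip force at its end, in the units of the state.
- get_obs(): the state, without advancing time (a new reading comes with each control period).
- get_image(name): name is "scene" or "top" or "wrist"; returns a dict with "img" (420x560x3 uint8, red, green, blue), "mtx" (3x3 intrinsics, pixels), "pose" (4x4, takes a point from camera to world coordinates); the wrist camera has in their place "mount" (4x4, takes a point from camera to tool coordinates, whose origin is the TCP and whose axes are the flange's). Camera axes: x right, y up, looking along -z (the intrinsics and any distortion apply to the point x, -y, -z); pixel columns grow to the right and rows downward; lengths in m; the calibration is good to about 2 mm. A picture is of the moment at which its call begins: read the wrist's pose just before it. There is no depth.
- job_done(): hands the job in; it is judged then, once.
The state is a dict: "time": time; "joints": joint angles; "joint_velocities": joint speeds; "effort": joint torques, N m; "position": TCP position; "eef_rot": TCP orientation; "wrist_force": force on the tool from outside, world axes, zero at the start; "wrist_torque": the same for the moment, N m; "finger_gap": opening from 0.0 (shut) to 1.0 (fully open); "gripper_force": force on a finger pad.
Only numpy, scipy, OpenCV 4.12 (cv2) and the standard library are available. Lean on these libraries where they do the work, as an engineer would, in place of code of your own. Each camera call takes 0.05 s, during which the arm holds its last target. There are 200 camera calls.

### The job

The range selector on the blue control box is parked with its knob pushed in: press the knob once so that it pops out, then turn it clockwise click by click until its white pointer stands at the green mark, never past it into the red. Then press the knob in again so that it locks in and stays there, with the pointer still at the green mark, and leave the relay, the fuse and the tape beside the box where they stand.

Things in the scene. Friction and masses are not known exactly. Their poses are not given: they have to be found in the camera images.
- control_box: Blue control box, fixed to the desk: 118 mm deep, 180 wide, 40 high in front, 91 at the back. Its panel rises from the front edge at 25 degrees to the desk: square meter on the left, black round selector knob low on the right, a red and a green lamp above the knob. Origin: centre of the underside on the desk; x to its back, y to its left as seen from the front, z up.
- dial_center (a point): Fixed point on the panel's surface on the knob's axis. z: straight out of the panel along this axis (25 degrees from vertical, leaning to the box's front), x: up the slope, y: left. Around the axis the panel is clear for 44 mm; then come the meter's frame (left, 4 mm proud) and the two lamp lenses (up the slope, 56 mm up and 25 mm to either side, 13 mm proud).
- knob_top (a point): Centre of the knob's round top; moves and turns with it. z: out along the axis, x: along the white pointer line, towards the mark it shows. The knob is black, fluted, 43 mm in diameter with straight sides; its top stands 9 mm out of the panel when locked in, 31 mm when out.
- knob_travel (a joint): How far the knob is out (m): 0 locked in, 0.022 out, -0.0078 at its inner end stop. Push-push lock: pressed 7 mm or more past the locked-in place (best slowly and firmly to the end stop) and let go, it changes state: locked in, it springs out; out, it stays locked in. A spring of 2 to 3 N pushes it outward; at the stop it is rigid. Press near the middle of the top.
- selector (a joint): Turn of the knob (rad), clockwise positive seen from the front; 0 points up the slope. A click every 0.5236 (30 degrees), -1.571 to +1.571; over a click takes about 0.1 Nm; let go, it springs to the nearest stop. Marks on the dial: white at -1.571, -1.047, -0.524, 0; green at +0.5236; red beyond, at +1.047 and +1.571. Starts 2, 3 or 4 clicks before green.
- relay: Plug-in relay standing upright, 30 x 36 x 61 mm, black foot and gold blades on top; loose. Origin: centre of its underside.
- fuse: White cartridge fuse with brass caps standing on end, 24 mm in diameter, 75 mm high; loose. Origin: centre of its underside.
- tape: Roll of grey tape lying flat, 62 mm in diameter, 19 mm high; loose. Origin: centre of its underside.

How it is judged:
By the outcome, as a careful person would: the job done as asked, in the order asked, and still so for the second after the job is handed in, with the robot touching nothing.
It also fails if it takes over 66 s, if anything falls off the work surface, if the arm or the gripper's body presses on something with over 40 N, if the wrist force passes 120 N, or if a joint passes its speed limit or range.

## Working session

There is one attempt and no reset: what is moved stays moved. The work goes in short steps, Python scripts to look and compute and a tool call to move; the robot and the scene stay as the last step left them, time stands still between calls to the robot, and variables do not carry over. Pictures are saved under pics/ and viewed, at most 10 in all, crops included, and the job is handed in when it is done.

Besides the shell and the picture viewer there is one more tool, called after ">>>" as a command line: name --argument value ..., lists and objects as JSON in quotes. drive_tool: Moves the arm, as the interface text tells. Its arguments: {"type":"object","properties":{"series":{"type":"array"},"fingers":{"type":"number"},"grip_force":{"type":"number"}},"required":["series"]}

```bash
mkdir -p pics
cat > h.py <<'E'
import numpy as np, cv2
from plant import get_obs, get_image, job_done
def snap(n,f):
    o=get_obs(); d=get_image(n); cv2.imwrite('pics/'+f,d['img'][:,:,::-1]); 
    np.savez('pics/'+f+'.npz',**{k:np.array(v) for k,v in d.items()},pos=o['position'],rot=o['eef_rot']); return d,o
E
python3 - <<'E'
from h import *
for n in ('scene','top'):
    d,o=snap(n,n+'1.png'); print({k:v for k,v in d.items() if k!='img'})
a=cv2.imread('pics/scene1.png');b=cv2.imread('pics/top1.png')
print(o)
E
```

```text
{'mtx': array([[512.90850085,   0.        , 282.89505905],
       [  0.        , 512.90850085, 216.49633975],
       [  0.        ,   0.        ,   1.        ]]), 'pose': array([[-0.63036681,  0.50516438, -0.58944605,  0.01867124],
       [-0.77611294, -0.39355194,  0.49271246,  0.48160124],
       [ 0.01692315,  0.76806629,  0.64014669,  0.61778374],
       [ 0.        ,  0.        ,  0.        ,  1.        ]])}
{'mtx': array([[397.14880095,   0.        , 283.20331688],
       [  0.        , 397.14880095, 202.5339131 ],
       [  0.        ,   0.        ,   1.        ]]), 'pose': array([[-1.86858643e-03,  9.74852382e-01, -2.22843759e-01,
         2.92509944e-01],
       [-9.99986770e-01, -7.53595356e-04,  5.08839686e-03,
         5.07402588e-02],
       [ 4.79250177e-03,  2.22850319e-01,  9.74840893e-01,
         9.09354265e-01],
       [ 0.00000000e+00,  0.00000000e+00,  0.00000000e+00,
         1.00000000e+00]])}
{'time': 0.05, 'joints': array([ 1.18561791e+00,  2.77131610e-01, -2.78869136e-02,  1.26792883e+00,
        2.11088712e-05,  1.46738813e+00]), 'joint_velocities': array([-1.13674836e-03,  1.41539030e-03, -2.85892438e-04, -6.01740671e-04,
       -4.17261814e-05,  7.83040604e-04]), 'effort': array([ 1.49031725e-04, -4.47060800e+01,  2.96391124e+01,  9.11725278e-03,
       -9.95956248e-05, -8.08028545e-06]), 'position': array([0.17351007, 0.5996505 , 0.23015766]), 'eef_rot': array([[-9.60564616e-01,  2.78055629e-01, -8.27755707e-04],
       [ 2.78056755e-01,  9.60562595e-01, -1.98549303e-03],
       [ 2.43033656e-04, -2.13735742e-03, -9.99997686e-01]]), 'wrist_force': array([-0.98767008,  0.28381062, -0.2603931 ]), 'wrist_torque': array([-0.0524095 , -0.0412202 , -0.02609175]), 'gripper_force': 0.0, 'finger_gap': 0.9963329993839568}
```

View pics/top1.png

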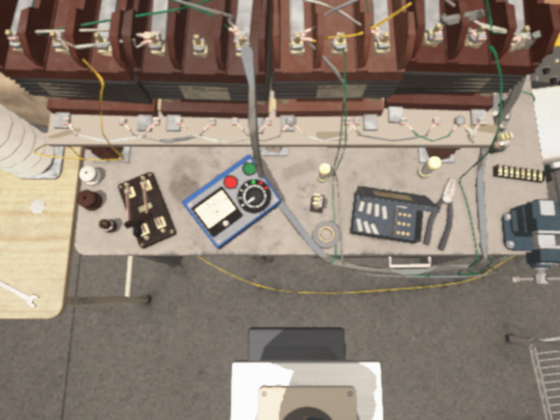

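View pics/scene1.png

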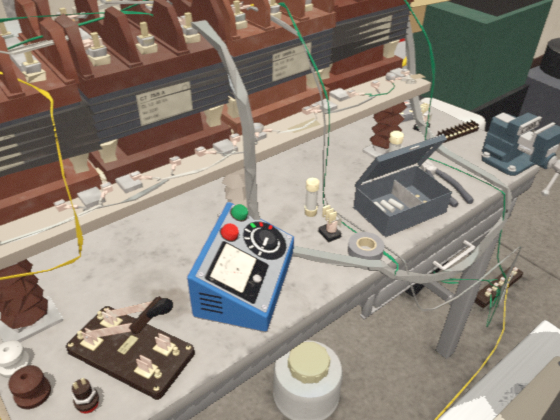

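Run:
```python
from h import *
a=cv2.imread('pics/scene1.png')[190:340,180:390]; b=cv2.imread('pics/top1.png')[140:260,175:345]
cv2.imwrite('pics/c1.png',np.vstack([cv2.resize(x,(480,n),interpolation=cv2.INTER_CUBIC) for x,n in ((a[:120],274),(b[:115],324))]))
```

```text
(no output)
```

View pics/c1.png

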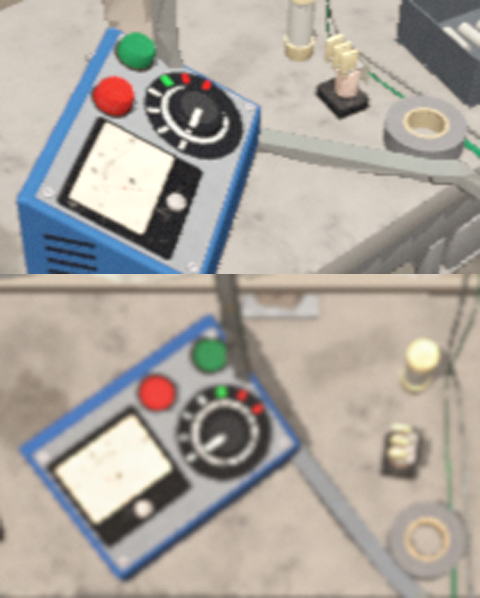

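```bash
cat >> h.py <<'E'
def load(f):
    z=np.load('pics/'+f+'.npz'); 
    if 'pose' in z: return z['mtx'],z['pose']
    T=np.eye(4);T[:3,:3]=z['rot'];T[:3,3]=z['pos']; return z['mtx'],T@z['mount']
def P(c):
    K,T=c; E=np.linalg.inv(T); E=np.diag([1,-1,-1,1.])@E; return K@E[:3]
def tri(c1,p1,c2,p2):
    X=cv2.triangulatePoints(P(c1),P(c2),np.array(p1,float).reshape(2,1),np.array(p2,float).reshape(2,1)); X=(X[:3]/X[3])[:,0]
    q=P(c1)@np.append(X,1); return X, np.linalg.norm(q[:2]/q[2]-p1)
def proj(c,X):
    q=P(c)@np.append(X,1); return q[:2]/q[2]
E
python3 - <<'E'
from h import *
t,s=load('top1.png'),load('scene1.png'); np.set_printoptions(precision=4,suppress=True)
for n,a,b in (('knob',(254,197.2),(267.5,238)),('red',(230.6,181.9),(229.4,231.6)),('green',(249.4,168.8),(239.5,211.9)),
 ('BL',(182.8,202.5),(228.5,204)),('FR',(281,200),(292.5,236.5)),('strandtop',(247,48),(204,25)),('strandedge',(335,258),(381,262)),('FL',(218.2,247.9),(190,278))):
    print(n,*tri(t,a,s,b))
E
```

```text
knob [0.498  0.1109 0.0676] 0.6335308867062535
red [0.5282 0.1613 0.0872] 1.3308235733583889
green [0.5575 0.1213 0.0878] 1.3086828097250915
BL [0.4434 0.2193 0.226 ] 3.9891343254619858
FR [0.501  0.0535 0.0363] 1.6622476592617184
strandtop [0.6634 0.1009 0.3571] 2.7736819996229816
strandedge [ 0.3862 -0.0625 -0.0075] 7.9729770545575525
FL [0.4312 0.2399 0.1073] 38.071635005374446
```

```bash
cat >> h.py <<'E'
from scipy.spatial.transform import Rotation as Ro
np.set_printoptions(precision=3,suppress=True)
import json,os
def panel():
    d=json.load(open('d.json')); y=d['yaw']; s,c=np.sin(np.radians(25)),np.cos(np.radians(25))
    x=np.array([np.cos(y)*c,np.sin(y)*c,s]); z=np.array([-np.cos(y)*s,-np.sin(y)*s,c]); 
    return np.c_[x,np.cross(z,x),z],np.array(d['c'])   # c: panel point on axis
def goal(h,ang,off=(0,0)):
    D,c=panel(); a=np.radians(ang); x=D@[np.cos(a),np.sin(a),0]; z=-D[:,2]
    return np.c_[x,np.cross(z,x),z], c+D@[off[0],off[1],h]
def rel(R,p,cmd=None):
    o=get_obs(); R0,p0=cmd if cmd else (o['eef_rot'],o['position'])
    print('lin cm',R0.T@(p-p0)*100,'rot',Ro.from_matrix(R0.T@R).as_rotvec())
def st():
    o=get_obs();D,c=panel();p=D.T@(o['position']-c);R=D.T@o['eef_rot']
    print('t',o['time'],'panel mm',p*1000,'ang',np.degrees(np.arctan2(R[1,0],R[0,0])),'tilt',np.degrees(np.arccos(-R[2,2])),'F panel',D.T@o['wrist_force'],'T',D.T@o['wrist_torque'],'gap',o['finger_gap'],'gf',o['gripper_force'],'q',o['joints'])
E
python3 - <<'E'
from h import *
y=np.radians(35.5)
k=np.array([.498,.111,.066]); z=np.array([-np.cos(y)*np.sin(.4363),-np.sin(y)*np.sin(.4363),np.cos(.4363)])
json.dump({'yaw':y,'c':list(k-.009*z)},open('d.json','w'))
rel(*goal(.13,216)); print(goal(.13,216)); d=get_image('wrist'); print(d['mount'],d['mtx'])
E
```

```text
lin cm [-41.582 -41.919   5.535] rot [-0.067 -0.479 -1.503]
(array([[-0.256, -0.903,  0.344],
       [-0.904,  0.349,  0.245],
       [-0.342, -0.248, -0.906]]), array([0.456, 0.081, 0.176]))
[[-0.001  0.956  0.293  0.076]
 [ 1.     0.001 -0.001 -0.001]
 [-0.002  0.293 -0.956 -0.142]
 [ 0.     0.     0.     1.   ]] [[326.023   0.    275.205]
 [  0.    326.023 204.784]
 [  0.      0.      1.   ]]
```

>>> drive_tool --series '[{"linear": [-4,-4,0],"rotation": [-0.01,-0.04,-0.12]},{"linear": [-8,-8,0],"rotation": [-0.01,-0.08,-0.24]},{"linear": [-12,-12,0],"rotation": [-0.02,-0.12,-0.36]},{"linear": [-15,-15,0],"rotation": [-0.02,-0.16,-0.48]},{"linear": [-18,-18,0],"rotation": [-0.03,-0.2,-0.6]},{"linear": [-21,-21,1],"rotation": [-0.03,-0.23,-0.72]},{"linear": [-24,-24,1],"rotation": [-0.04,-0.27,-0.84]},{"linear": [-27,-27,2],"rotation": [-0.04,-0.31,-0.96]},{"linear": [-30,-30,2],"rotation": [-0.05,-0.35,-1.08]},{"linear": [-32,-32,2],"rotation": [-0.05,-0.39,-1.2]}]' --fingers 0

```text
time: 0.98
position: [0.3572, 0.2667, 0.2152]
eef_rot: [[-0.638, -0.708, 0.303], [-0.708, 0.694, 0.13], [-0.302, -0.132, -0.944]]
wrist_force: [0.5, -0.4, 0.4]
finger_gap: -0.002
gripper_force: 0.0
```

Run:
```python
from h import *
st(); rel(*goal(.13,216))
```

```text
t 0.9833 panel mm [ 41.117 208.534 154.402] ang -168.04231487474266 tilt 7.36596493068872 F panel [ 0.306 -0.599  0.303] T [ 0.005  0.276 -0.001] gap -0.0018891040125833519 gf 0.0 q [ 0.522 -0.269 -0.656  0.85  -0.038 -0.301]
lin cm [  7.991 -19.368   4.328] rot [-0.021 -0.128 -0.416]
```

>>> drive_tool --series '[{"linear": [1,-3,0.5],"rotation": [0,-0.02,-0.07]},{"linear": [2,-6,1],"rotation": [-0.01,-0.04,-0.14]},{"linear": [3.5,-9,2],"rotation": [-0.01,-0.06,-0.21]},{"linear": [5,-12,3],"rotation": [-0.02,-0.08,-0.28]},{"linear": [6,-15,3.5],"rotation": [-0.02,-0.1,-0.35]},{"linear": [7,-17,4],"rotation": [-0.02,-0.12,-0.4]},{"linear": [8,-19.4,4.3],"rotation": [-0.02,-0.13,-0.416]},{"linear": [8,-19.4,4.3],"rotation": [-0.02,-0.13,-0.416]},{"linear": [8,-19.4,4.3],"rotation": [-0.02,-0.13,-0.416]},{"linear": [8,-19.4,4.3],"rotation": [-0.02,-0.13,-0.416]}]'

```text
time: 1.82
position: [0.4552, 0.0824, 0.1759]
eef_rot: [[-0.261, -0.902, 0.345], [-0.902, 0.355, 0.246], [-0.344, -0.246, -0.906]]
wrist_force: [0.5, -0.1, 0.1]
finger_gap: -0.0
gripper_force: 0.0
```

Run:
```python
from h import *
st(); rel(*goal(.13,216)); snap('wrist','w1.png'); d=cv2.imread('pics/w1.png'); cv2.imwrite('pics/w1b.png',cv2.resize(d,(800,600),interpolation=cv2.INTER_CUBIC))
```

```text
t 1.8167 panel mm [ -0.149   1.588 130.342] ang -144.37556263879162 tilt 0.05295011329618115 F panel [ 0.381 -0.355 -0.033] T [ 0.066  0.436 -0.036] gap -0.0003070825522643538 gf 0.0 q [-0.152 -0.215 -0.73   0.733  0.3   -1.345]
lin cm [ 0.08  -0.138  0.034] rot [-0.     0.001 -0.007]
```

View pics/w1b.png

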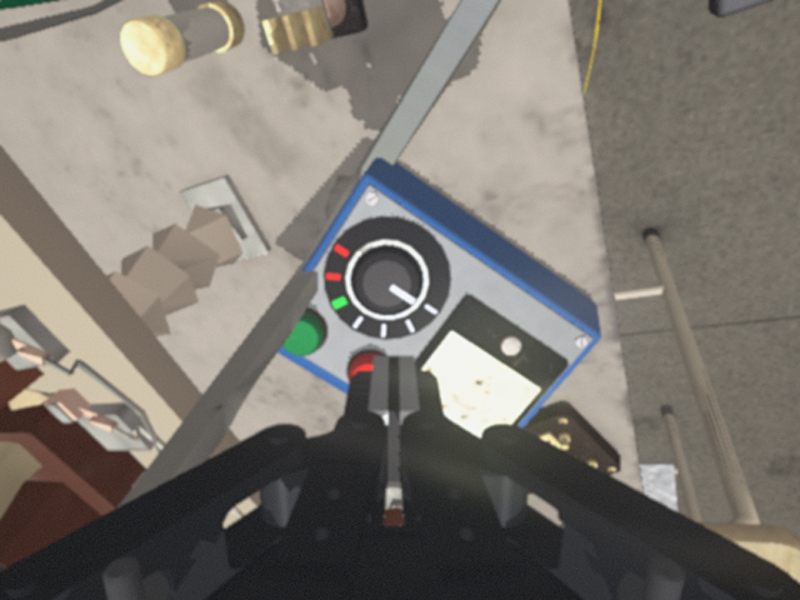

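Run:
```python
from h import *
t,s,w=load('top1.png'),load('scene1.png'),load('w1.png')
k=np.array([387,277])*.7
print('knob top',tri(t,(254,197.2),w,k),tri(s,(267.5,238),w,k))
D,c=panel()
def ray(cm,p):
    K,T=cm; v=np.linalg.inv(K)@[p[0],p[1],1]; return T[:3,3],T[:3,:3]@[v[0],-v[1],-v[2]]
def onplane(cm,p,h):
    o,v=ray(cm,p); n=D[:,2]; return D.T@(o+v*(n@(c+h*n-o))/(n@v)-c)*1e3
print('cur knob, h=.009',onplane(w,k,.009),'dial c',onplane(w,np.array([387.5,278])*.7,0))
for p in ((431,309),(410,327),(384,331),(358,323),(340,303),(334,277),(342,251),(512,346)):
    q=onplane(w,np.array(p)*.7,0); print(p,q)
# strand line
def pl(cm,a,b): o,v=ray(cm,a); _,u=ray(cm,b); n=np.cross(v,u); return n/np.linalg.norm(n),o
n1,o1=pl(w,np.array([312,280])*.7,np.array([160,490])*.7); n2,o2=pl(t,(252,60),(262,165))
d=np.cross(n1,n2); d/=d[2]
for z in (.1,.2,.3):
    X=np.linalg.solve([n1,n2,[0,0,1]],[n1@o1,n2@o2,z]); print('strand',X,D.T@(X-c)*1e3)
```

```text
knob top (array([0.499, 0.11 , 0.062]), np.float64(0.3946452679577492)) (array([0.501, 0.109, 0.064]), np.float64(0.41752852923300016))
cur knob, h=.009 [-1.752 -3.148  9.   ] dial c [ 0.653 -1.211  0.   ]
(431, 309) [ 1.215 32.276  0.   ]
(410, 327) [18.447 28.739 -0.   ]
(384, 331) [30.147 17.014  0.   ]
(358, 323) [35.222  0.665  0.   ]
(340, 303) [ 30.783 -15.82    0.   ]
(334, 277) [ 19.038 -28.008   0.   ]
(342, 251) [  2.825 -32.986   0.   ]
(512, 346) [-8.841 89.16   0.   ]
strand [0.534 0.089 0.1  ] [ 29.136 -38.619  32.928]
strand [0.537 0.088 0.2  ] [ 73.024 -41.621 122.801]
strand [0.54  0.086 0.3  ] [116.912 -44.622 212.673]
```

Run:
```python
from h import *
D,c=panel(); json.dump({'yaw':np.radians(36.8),'c':list(c+D@[.0012,-.001,-.003])},open('d.json','w'))
st(); rel(*goal(.025,165))
```

```text
t 1.8667 panel mm [ -1.028   4.347 133.309] ang -145.47738203990593 tilt 0.5230809515557294 F panel [-0.479  0.043 -0.21 ] T [0.007 0.409 0.042] gap -0.0023269159196546165 gf 0.0 q [-0.151 -0.215 -0.73   0.733  0.3   -1.345]
lin cm [ 0.115 -0.329 10.834] rot [-0.009 -0.001  0.864]
```

>>> drive_tool --series '[{"linear": [0,-0.1,1],"rotation": [-0.001,0,0.11]},{"linear": [0,-0.1,2.5],"rotation": [-0.002,0,0.22]},{"linear": [0,-0.1,4],"rotation": [-0.003,0,0.33]},{"linear": [0.1,-0.2,5.5],"rotation": [-0.004,0,0.44]},{"linear": [0.1,-0.3,7],"rotation": [-0.005,0,0.55]},{"linear": [0.1,-0.3,8.5],"rotation": [-0.006,0,0.66]},{"linear": [0.1,-0.3,9.5],"rotation": [-0.007,0,0.77]},{"linear": [0.1,-0.3,10.3],"rotation": [-0.009,0,0.864]},{"linear": [0.1,-0.3,10.8],"rotation": [-0.009,0,0.864]},{"linear": [0.1,-0.3,10.8],"rotation": [-0.009,0,0.864]}]'

```text
time: 2.7
position: [0.4945, 0.1083, 0.078]
eef_rot: [[-0.855, -0.394, 0.337], [-0.321, 0.913, 0.253], [-0.407, 0.108, -0.907]]
wrist_force: [-0.4, -0.2, -0.3]
finger_gap: -0.0
gripper_force: 0.0
```

Run:
```python
from h import *
st(); rel(*goal(.0,165)); snap('wrist','w2.png'); d=cv2.imread('pics/w2.png'); cv2.imwrite('pics/w2b.png',cv2.resize(d,(800,600),interpolation=cv2.INTER_CUBIC))
```

```text
t 2.7 panel mm [-0.112  1.047 24.716] ang 165.24202470280073 tilt 0.08190646030793856 F panel [-0.508  0.051 -0.136] T [ 0.018  0.476 -0.04 ] gap -0.000416683448219164 gf 0.0 q [-0.076  0.009 -0.785  0.441  0.281 -0.412]
lin cm [-0.041 -0.099  2.472] rot [ 0.    -0.001  0.004]
```

View pics/w2b.png

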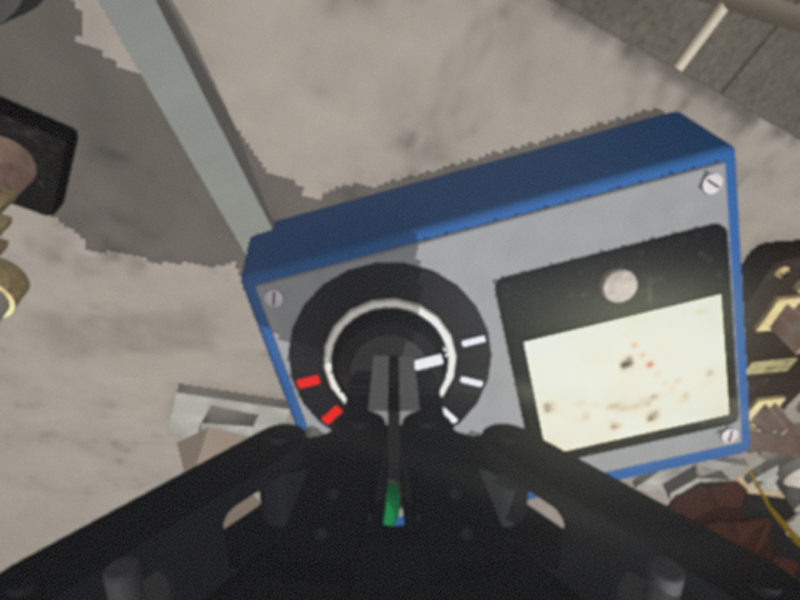

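```bash
cat >> h.py <<'E'
def onpl(cm,p,h):
    D,c=panel(); K,T=cm; v=np.linalg.inv(K)@[p[0]*.7,p[1]*.7,1]; v=T[:3,:3]@[v[0],-v[1],-v[2]]; o=T[:3,3]; n=D[:,2]
    return D.T@(o+v*(n@(c+h*n-o))/(n@v)-c)*1e3
E
python3 - <<'E'
from h import *
w=load('w2.png'); D,c=panel()
a,b=onpl(w,(473,342),0),onpl(w,(308,381),0)
print(a,b,(a+b)/2,np.degrees(np.arctan2(-(a-b)[0],(a-b)[1])), onpl(w,(471,382),0),onpl(w,(332,414),0),onpl(w,(274,298),0),onpl(w,(712,183),0))
print('knob px pred',proj(w,c+.009*D[:,2])/.7, proj(w,get_obs()['position'])/.7)
E
```

```text
[ 3.394 31.953  0.   ] [  2.987 -35.251   0.   ] [ 3.19  -1.649  0.   ] -0.34624033009227706 [20.123 27.596 -0.   ] [ 19.777 -30.374  -0.   ] [-33.455 -36.961   0.   ] [-34.224 125.669   0.   ]
knob px pred [391.325 363.654] [393.05  384.628]
```

Run:
```python
from h import *
D,c=panel(); json.dump({'yaw':np.radians(36.8),'c':list(c+D@[.001,-.0004,.004])},open('d.json','w'))
st(); rel(*goal(.007,165))
```

```text
t 2.75 panel mm [-0.809  0.996 21.217] ang 165.2234767622388 tilt 0.037598459072220064 F panel [-0.202  0.297 -0.005] T [-0.042  0.362  0.019] gap 0.002301258824235597 gf 0.0 q [-0.076  0.008 -0.784  0.441  0.282 -0.413]
lin cm [-0.105 -0.075  1.422] rot [-0.    -0.001  0.004]
```

>>> drive_tool --series '[{"linear": [-0.1,-0.1,0.2],"rotation": [0,0,0]},{"linear": [-0.1,-0.1,0.4],"rotation": [0,0,0]},{"linear": [-0.1,-0.1,0.6],"rotation": [0,0,0]},{"linear": [-0.1,-0.1,0.8],"rotation": [0,0,0]},{"linear": [-0.1,-0.1,1.0],"rotation": [0,0,0]},{"linear": [-0.1,-0.1,1.1],"rotation": [0,0,0]},{"linear": [-0.1,-0.1,1.2],"rotation": [0,0,0]},{"linear": [-0.1,-0.1,1.3],"rotation": [0,0,0]},{"linear": [-0.1,-0.1,1.4],"rotation": [0,0,0]},{"linear": [-0.1,-0.1,1.4],"rotation": [0,0,0]}]'

```text
time: 3.58
position: [0.5015, 0.1097, 0.0663]
eef_rot: [[-0.856, -0.39, 0.339], [-0.317, 0.914, 0.252], [-0.408, 0.108, -0.906]]
wrist_force: [-0.8, -1.0, 2.6]
finger_gap: 0.0
gripper_force: 1.3
```

Run:
```python
from h import *
st()
```

```text
t 3.5833 panel mm [-0.183 -1.652  7.439] ang 164.99363572128775 tilt 0.08910321133535869 F panel [-0.042 -0.308  2.836] T [ 0.084  0.564 -0.005] gap 0.00011825575155889785 gf 1.3234450578875112 q [-0.07   0.041 -0.786  0.404  0.279 -0.402]
```

>>> drive_tool --series '[{"linear": [0,0,0.06],"rotation": [0,0,0]},{"linear": [0,0,0.12],"rotation": [0,0,0]},{"linear": [0,0,0.18],"rotation": [0,0,0]},{"linear": [0,0,0.24],"rotation": [0,0,0]},{"linear": [0,0,0.3],"rotation": [0,0,0]},{"linear": [0,0,0.36],"rotation": [0,0,0]},{"linear": [0,0,0.42],"rotation": [0,0,0]},{"linear": [0,0,0.48],"rotation": [0,0,0]},{"linear": [0,0,0.54],"rotation": [0,0,0]},{"linear": [0,0,0.6],"rotation": [0,0,0]}]'

```text
time: 4.42
position: [0.5034, 0.111, 0.0617]
eef_rot: [[-0.856, -0.39, 0.339], [-0.317, 0.915, 0.252], [-0.408, 0.108, -0.906]]
wrist_force: [-14.4, -7.3, 22.8]
finger_gap: -0.004
gripper_force: 13.5
```

Run:
```python
from h import *
st()
```

```text
t 4.4167 panel mm [-0.075 -1.697  2.219] ang 164.97537236671343 tilt 0.09924059943710932 F panel [-4.773  2.776 27.346] T [0.558 1.488 0.008] gap -0.004215714312847936 gf 13.520986015792005 q [-0.066  0.053 -0.787  0.39   0.277 -0.398]
```

>>> drive_tool --series '[{"linear": [0,0,0.05],"rotation": [0,0,0]},{"linear": [0,0,-0.1],"rotation": [0,0,0]},{"linear": [0,0,-0.4],"rotation": [0,0,0]},{"linear": [0,0,-0.8],"rotation": [0,0,0]},{"linear": [0,0,-1.5],"rotation": [0,0,0]},{"linear": [0,0,-3],"rotation": [0,0,0]},{"linear": [0,0,-5],"rotation": [0,0,0]},{"linear": [0,0,-7],"rotation": [0,0,0]},{"linear": [0,0,-9],"rotation": [0,0,0]},{"linear": [0,0,-9],"rotation": [0,0,0]}]'

```text
time: 5.25
position: [0.475, 0.088, 0.1466]
eef_rot: [[-0.853, -0.391, 0.345], [-0.317, 0.914, 0.252], [-0.414, 0.105, -0.904]]
wrist_force: [0.2, 1.5, 0.5]
finger_gap: 0.001
gripper_force: 0.0
```

Run:
```python
from h import *
D,c=panel(); json.dump({'yaw':np.radians(36.8),'c':list(c+D@[0,0,.001])},open('d.json','w'))
st(); snap('wrist','w3.png'); d=cv2.imread('pics/w3.png'); cv2.imwrite('pics/w3b.png',cv2.resize(d,(800,600),interpolation=cv2.INTER_CUBIC))
D,c=panel();print(proj(load('w3.png'),c)/.7,proj(load('w3.png'),c+.031*D[:,2])/.7)
```

```text
t 5.25 panel mm [ 2.732 -3.099 93.673] ang 165.08290702241234 tilt 0.4347865318583172 F panel [1.176 1.065 0.023] T [-0.05   0.341  0.055] gap 0.0006026185662138911 gf 0.0 q [-0.134 -0.139 -0.742  0.639  0.3   -0.464]
[398.588 291.459] [399.137 311.208]
```

View pics/w3b.png

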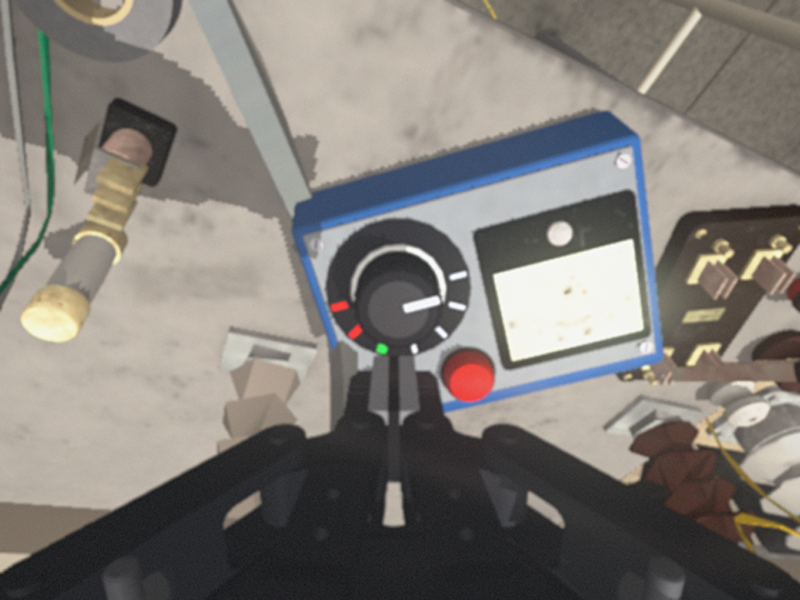

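Run:
```python
from h import *
rel(*goal(.006,165))
```

```text
lin cm [0.306 0.249 8.636] rot [-0.004  0.005  0.001]
```

>>> drive_tool --series '[{"linear": [0.1,0.1,0.5],"rotation": [0,0,0]},{"linear": [0.2,0.1,1],"rotation": [0,0,0]},{"linear": [0.3,0.2,1.5],"rotation": [0,0,0]},{"linear": [0.3,0.2,2],"rotation": [0,0,0]},{"linear": [0.3,0.2,2.5],"rotation": [0,0,0]},{"linear": [0.3,0.2,3],"rotation": [0,0,0]},{"linear": [0.3,0.2,3.5],"rotation": [0,0,0]},{"linear": [0.3,0.2,4],"rotation": [0,0,0]},{"linear": [0.3,0.2,4],"rotation": [0,0,0]},{"linear": [0.3,0.2,4],"rotation": [0,0,0]}]' --fingers 5.8

```text
time: 6.13
position: [0.4831, 0.0996, 0.1048]
eef_rot: [[-0.856, -0.39, 0.338], [-0.317, 0.914, 0.252], [-0.408, 0.108, -0.907]]
wrist_force: [-0.7, 0.8, 0.2]
finger_gap: 0.677
gripper_force: 0.0
```

Run:
```python
from h import *
st(); rel(*goal(.006,165))
```

```text
t 6.1333 panel mm [-2.767  1.383 50.12 ] ang 164.99482522526466 tilt 0.06316137109127663 F panel [-0.066  1.05   0.201] T [0.021 0.405 0.04 ] gap 0.6772987687401679 gf 0.0 q [-0.1   -0.058 -0.776  0.522  0.289 -0.432]
lin cm [-0.305 -0.057  4.412] rot [-0.001 -0.    -0.   ]
```

>>> drive_tool --series '[{"linear": [-0.2,0,0.5],"rotation": [0,0,0]},{"linear": [-0.3,-0.1,1],"rotation": [0,0,0]},{"linear": [-0.3,-0.1,1.5],"rotation": [0,0,0]},{"linear": [-0.3,-0.1,2],"rotation": [0,0,0]},{"linear": [-0.3,-0.1,2.5],"rotation": [0,0,0]},{"linear": [-0.3,-0.1,3],"rotation": [0,0,0]},{"linear": [-0.3,-0.1,3.5],"rotation": [0,0,0]},{"linear": [-0.3,-0.1,4],"rotation": [0,0,0]},{"linear": [-0.3,-0.1,4.4],"rotation": [0,0,0]},{"linear": [-0.3,-0.1,4.4],"rotation": [0,0,0]}]'

```text
time: 6.97
position: [0.5007, 0.1108, 0.0655]
eef_rot: [[-0.856, -0.39, 0.338], [-0.317, 0.914, 0.252], [-0.407, 0.109, -0.907]]
wrist_force: [0.8, -0.0, -1.2]
finger_gap: 0.681
gripper_force: 0.0
```

Run:
```python
from h import *
st()
```

```text
t 6.9667 panel mm [-0.505 -0.205  5.686] ang 164.98421281598306 tilt 0.0738544110109912 F panel [ 0.032 -0.485 -1.393] T [ 0.022  0.446 -0.003] gap 0.6813930170486112 gf 0.0 q [-0.068  0.042 -0.787  0.403  0.278 -0.4  ]
```

>>> drive_tool --series '[{"linear": [0,0,0],"rotation": [0,0,0]},{"linear": [0,0,0],"rotation": [0,0,0]},{"linear": [0,0,0],"rotation": [0,0,0]},{"linear": [0,0,0],"rotation": [0,0,0]},{"linear": [0,0,0],"rotation": [0,0,0]},{"linear": [0,0,0],"rotation": [0,0,0]},{"linear": [0,0,0],"rotation": [0,0,0]},{"linear": [0,0,0],"rotation": [0,0,0]},{"linear": [0,0,0],"rotation": [0,0,0]},{"linear": [0,0,0],"rotation": [0,0,0]}]' --fingers 3.5 --grip_force 40

```text
time: 7.8
position: [0.501, 0.1107, 0.0665]
eef_rot: [[-0.856, -0.39, 0.339], [-0.317, 0.914, 0.252], [-0.408, 0.108, -0.906]]
wrist_force: [-1.6, 0.5, 1.1]
finger_gap: 0.473
gripper_force: 41.9
```

Run:
```python
from h import *
st()
```

```text
t 7.8 panel mm [ 0.075 -0.492  6.502] ang 164.9979504062963 tilt 0.06850638535707301 F panel [-0.454  1.342  1.405] T [ 0.32   0.574 -0.049] gap 0.4726759531911104 gf 41.90742552280426 q [-0.068  0.04  -0.786  0.404  0.278 -0.4  ]
```

>>> drive_tool --series '[{"linear": [0,0,0],"rotation": [0,0,0.12]},{"linear": [0,0,0],"rotation": [0,0,0.24]},{"linear": [0,0,0],"rotation": [0,0,0.36]},{"linear": [0,0,0],"rotation": [0,0,0.47]},{"linear": [0,0,0],"rotation": [0,0,0.524]},{"linear": [0,0,0],"rotation": [0,0,0.63]},{"linear": [0,0,0],"rotation": [0,0,0.75]},{"linear": [0,0,0],"rotation": [0,0,0.87]},{"linear": [0,0,0],"rotation": [0,0,0.98]},{"linear": [0,0,0],"rotation": [0,0,1.047]}]'

```text
time: 8.63
position: [0.501, 0.1106, 0.0664]
eef_rot: [[-0.763, 0.55, 0.339], [0.637, 0.729, 0.252], [-0.109, 0.408, -0.906]]
wrist_force: [-1.8, 0.4, 0.2]
finger_gap: 0.478
gripper_force: 42.1
```

Run:
```python
from h import *
st()
```

```text
t 8.6333 panel mm [-0.037 -0.588  6.46 ] ang 104.72861642330562 tilt 0.08614378580579513 F panel [-0.978  1.381  0.631] T [0.243 0.57  0.   ] gap 0.4784298199211697 gf 42.11864411830902 q [-0.068  0.04  -0.786  0.404  0.278  0.652]
```

Release, rotate back 60°, then regrasp.

>>> drive_tool --series '[{"linear": [0,0,0],"rotation": [0,0,0]},{"linear": [0,0,0],"rotation": [0,0,0]},{"linear": [0,0,0],"rotation": [0,0,0]},{"linear": [0,0,0],"rotation": [0,0,0]},{"linear": [0,0,0],"rotation": [0,0,0]},{"linear": [0,0,0],"rotation": [0,0,0]},{"linear": [0,0,0],"rotation": [0,0,0]},{"linear": [0,0,0],"rotation": [0,0,0]},{"linear": [0,0,0],"rotation": [0,0,0]},{"linear": [0,0,0],"rotation": [0,0,0]}]' --fingers 5.8

```text
time: 9.47
position: [0.5011, 0.1106, 0.0665]
eef_rot: [[-0.766, 0.546, 0.339], [0.633, 0.732, 0.252], [-0.111, 0.408, -0.906]]
wrist_force: [-0.1, 0.8, 0.1]
finger_gap: 0.681
gripper_force: 0.0
```

>>> drive_tool --series '[{"linear": [0,0,0],"rotation": [0,0,-0.12]},{"linear": [0,0,0],"rotation": [0,0,-0.24]},{"linear": [0,0,0],"rotation": [0,0,-0.36]},{"linear": [0,0,0],"rotation": [0,0,-0.48]},{"linear": [0,0,0],"rotation": [0,0,-0.6]},{"linear": [0,0,0],"rotation": [0,0,-0.72]},{"linear": [0,0,0],"rotation": [0,0,-0.84]},{"linear": [0,0,0],"rotation": [0,0,-0.96]},{"linear": [0,0,0],"rotation": [0,0,-1.047]},{"linear": [0,0,0],"rotation": [0,0,-1.047]}]'

```text
time: 10.3
position: [0.5012, 0.1106, 0.0665]
eef_rot: [[-0.855, -0.391, 0.339], [-0.318, 0.914, 0.252], [-0.409, 0.107, -0.906]]
wrist_force: [-0.2, -0.2, 0.0]
finger_gap: 0.677
gripper_force: 0.0
```

Run:
```python
from h import *
st(); snap('wrist','w4.png'); d=cv2.imread('pics/w4.png')[150:330,150:420]; cv2.imwrite('pics/w4b.png',cv2.resize(d,None,fx=2,fy=2,interpolation=cv2.INTER_CUBIC))
```

```text
t 10.3 panel mm [ 0.146 -0.646  6.501] ang 165.0792638957321 tilt 0.08766152528224408 F panel [-0.235 -0.047  0.142] T [-0.034  0.431 -0.001] gap 0.6774939100559549 gf 0.0 q [-0.068  0.04  -0.786  0.404  0.278 -0.401]
```

View pics/w4b.png

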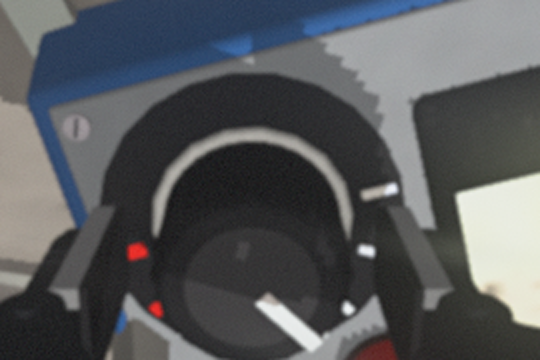

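>>> drive_tool --series '[{"linear": [0,0,0],"rotation": [0,0,0]},{"linear": [0,0,0],"rotation": [0,0,0]},{"linear": [0,0,0],"rotation": [0,0,0]},{"linear": [0,0,0],"rotation": [0,0,0]},{"linear": [0,0,0],"rotation": [0,0,0]},{"linear": [0,0,0],"rotation": [0,0,0]},{"linear": [0,0,0],"rotation": [0,0,0]},{"linear": [0,0,0],"rotation": [0,0,0]},{"linear": [0,0,0],"rotation": [0,0,0]},{"linear": [0,0,0],"rotation": [0,0,0]}]' --fingers 3.5

```text
time: 11.18
position: [0.5011, 0.1107, 0.0665]
eef_rot: [[-0.856, -0.39, 0.339], [-0.317, 0.914, 0.252], [-0.409, 0.108, -0.906]]
wrist_force: [-1.0, 0.1, 1.4]
finger_gap: 0.48
gripper_force: 41.9
```

>>> drive_tool --series '[{"linear": [0,0,0],"rotation": [0,0,0.12]},{"linear": [0,0,0],"rotation": [0,0,0.24]},{"linear": [0,0,0],"rotation": [0,0,0.36]},{"linear": [0,0,0],"rotation": [0,0,0.47]},{"linear": [0,0,0],"rotation": [0,0,0.524]},{"linear": [0,0,0],"rotation": [0,0,0.63]},{"linear": [0,0,0],"rotation": [0,0,0.75]},{"linear": [0,0,0],"rotation": [0,0,0.87]},{"linear": [0,0,0],"rotation": [0,0,0.97]},{"linear": [0,0,0],"rotation": [0,0,1.03]}]'

```text
time: 12.02
position: [0.5011, 0.1105, 0.0665]
eef_rot: [[-0.773, 0.536, 0.339], [0.624, 0.74, 0.252], [-0.116, 0.406, -0.906]]
wrist_force: [-1.7, 0.2, 2.0]
finger_gap: 0.474
gripper_force: 42.1
```

>>> drive_tool --series '[{"linear": [0,0,0],"rotation": [0,0,0]},{"linear": [0,0,0],"rotation": [0,0,0]},{"linear": [0,0,0],"rotation": [0,0,0]},{"linear": [0,0,0],"rotation": [0,0,0]},{"linear": [0,0,0],"rotation": [0,0,0]},{"linear": [0,0,-0.5],"rotation": [0,0,0]},{"linear": [0,0,-1.5],"rotation": [0,0,0]},{"linear": [0,0,-3],"rotation": [0,0,0]},{"linear": [0,0,-4],"rotation": [0,0,0]},{"linear": [0,0,-5],"rotation": [0,0,0]}]' --fingers 5.8

```text
time: 12.85
position: [0.484, 0.0978, 0.1128]
eef_rot: [[-0.775, 0.532, 0.34], [0.62, 0.743, 0.252], [-0.118, 0.406, -0.906]]
wrist_force: [-0.5, 1.2, -0.4]
finger_gap: 0.676
gripper_force: 0.0
```

>>> drive_tool --series '[{"linear": [0,0,-1],"rotation": [0,0,-0.12]},{"linear": [0,0,-2],"rotation": [0,0,-0.24]},{"linear": [0,0,-3],"rotation": [0,0,-0.36]},{"linear": [0,0,-3],"rotation": [0,0,-0.48]},{"linear": [0,0,-3],"rotation": [0,0,-0.6]},{"linear": [0,0,-3],"rotation": [0,0,-0.72]},{"linear": [0,0,-3],"rotation": [0,0,-0.84]},{"linear": [0,0,-3],"rotation": [0,0,-0.96]},{"linear": [0,0,-3],"rotation": [0,0,-1.03]},{"linear": [0,0,-3],"rotation": [0,0,-1.03]}]' --fingers 0

```text
time: 13.68
position: [0.4739, 0.0904, 0.1393]
eef_rot: [[-0.855, -0.391, 0.34], [-0.318, 0.914, 0.252], [-0.409, 0.107, -0.906]]
wrist_force: [-0.0, -0.4, -0.9]
finger_gap: -0.002
gripper_force: 0.0
```

Run:
```python
from h import *
st();rel(*goal(.034,165)); snap('wrist','w5.png'); d=cv2.imread('pics/w5.png')[130:310,170:440]; cv2.imwrite('pics/w5b.png',cv2.resize(d,None,fx=2.5,fy=2.5,interpolation=cv2.INTER_CUBIC))
```

```text
t 13.6833 panel mm [ 0.154 -0.537 86.821] ang 165.07683909994296 tilt 0.1024965727896747 F panel [-0.625 -0.316 -0.69 ] T [0.042 0.417 0.001] gap -0.002467045783119046 gf 0.0 q [-0.127 -0.128 -0.749  0.625  0.297 -0.46 ]
lin cm [0.032 0.057 5.282] rot [-0.002  0.001  0.001]
```

View pics/w5b.png

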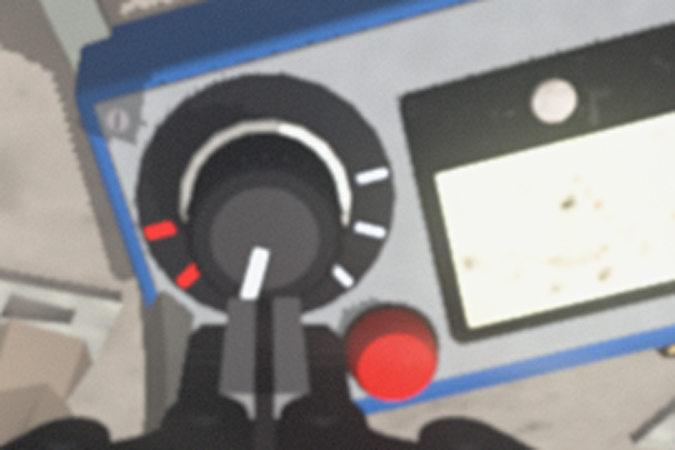

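>>> drive_tool --series '[{"linear": [0,0,1],"rotation": [0,0,0]},{"linear": [0,0,2],"rotation": [0,0,0]},{"linear": [0,0,3],"rotation": [0,0,0]},{"linear": [0,0,4],"rotation": [0,0,0]},{"linear": [0,0,4.7],"rotation": [0,0,0]},{"linear": [0,0,5],"rotation": [0,0,0]},{"linear": [0,0,5.2],"rotation": [0,0,0]},{"linear": [0,0,5.4],"rotation": [0,0,0]},{"linear": [0,0,5.6],"rotation": [0,0,0]},{"linear": [0,0,5.8],"rotation": [0,0,0]}]'

```text
time: 14.57
position: [0.494, 0.1051, 0.0868]
eef_rot: [[-0.856, -0.39, 0.34], [-0.317, 0.914, 0.252], [-0.409, 0.108, -0.906]]
wrist_force: [-0.5, -0.6, 1.1]
finger_gap: -0.001
gripper_force: 1.0
```

>>> drive_tool --series '[{"linear": [0,0,0.2],"rotation": [0,0,0]},{"linear": [0,0,0.4],"rotation": [0,0,0]},{"linear": [0,0,0.6],"rotation": [0,0,0]},{"linear": [0,0,0.8],"rotation": [0,0,0]},{"linear": [0,0,1.0],"rotation": [0,0,0]},{"linear": [0,0,1.2],"rotation": [0,0,0]},{"linear": [0,0,1.4],"rotation": [0,0,0]},{"linear": [0,0,1.6],"rotation": [0,0,0]},{"linear": [0,0,1.8],"rotation": [0,0,0]},{"linear": [0,0,2.0],"rotation": [0,0,0]}]'

```text
time: 15.4
position: [0.5008, 0.1102, 0.0683]
eef_rot: [[-0.856, -0.39, 0.34], [-0.317, 0.914, 0.252], [-0.409, 0.108, -0.906]]
wrist_force: [-0.7, 0.1, 4.2]
finger_gap: 0.0
gripper_force: 1.5
```

Run:
```python
from h import *
st();rel(*goal(.0,165))
```

```text
t 15.4 panel mm [ 0.445 -0.751  8.347] ang 165.0073485862358 tilt 0.09603426454769132 F panel [1.301 0.497 4.005] T [ 0.044  0.283 -0.011] gap 2.905631471752779e-05 gf 1.497890355542495 q [-0.069  0.036 -0.785  0.408  0.279 -0.401]
lin cm [0.063 0.062 0.835] rot [-0.001  0.001  0.   ]
```

>>> drive_tool --series '[{"linear": [0,0,0.1],"rotation": [0,0,0]},{"linear": [0,0,0.2],"rotation": [0,0,0]},{"linear": [0,0,0.3],"rotation": [0,0,0]},{"linear": [0,0,0.4],"rotation": [0,0,0]},{"linear": [0,0,0.5],"rotation": [0,0,0]},{"linear": [0,0,0.6],"rotation": [0,0,0]},{"linear": [0,0,0.65],"rotation": [0,0,0]},{"linear": [0,0,0.7],"rotation": [0,0,0]},{"linear": [0,0,0.75],"rotation": [0,0,0]},{"linear": [0,0,0.8],"rotation": [0,0,0]}]'

```text
time: 16.23
position: [0.5033, 0.1121, 0.062]
eef_rot: [[-0.856, -0.39, 0.34], [-0.317, 0.914, 0.252], [-0.409, 0.108, -0.906]]
wrist_force: [-11.4, -4.9, 20.8]
finger_gap: 0.003
gripper_force: 12.1
```

Run:
```python
from h import *
st()
```

```text
t 16.2333 panel mm [ 0.54  -0.787  1.258] ang 164.98862446254205 tilt 0.09532051873961381 F panel [-2.189  2.893 24.005] T [ 0.628  0.743 -0.002] gap 0.003188139132764076 gf 12.120395538586308 q [-0.064  0.052 -0.787  0.39   0.277 -0.396]
```

At the end stop (24 N). Retract slowly and look.

>>> drive_tool --series '[{"linear": [0,0,0],"rotation": [0,0,0]},{"linear": [0,0,-0.1],"rotation": [0,0,0]},{"linear": [0,0,-0.3],"rotation": [0,0,0]},{"linear": [0,0,-0.5],"rotation": [0,0,0]},{"linear": [0,0,-0.8],"rotation": [0,0,0]},{"linear": [0,0,-1.5],"rotation": [0,0,0]},{"linear": [0,0,-3],"rotation": [0,0,0]},{"linear": [0,0,-5],"rotation": [0,0,0]},{"linear": [0,0,-7],"rotation": [0,0,0]},{"linear": [0,0,-9],"rotation": [0,0,0]}]'

```text
time: 17.07
position: [0.4707, 0.0892, 0.1425]
eef_rot: [[-0.857, -0.39, 0.336], [-0.317, 0.914, 0.252], [-0.406, 0.109, -0.907]]
wrist_force: [0.3, -0.6, 0.0]
finger_gap: 0.003
gripper_force: 0.0
```

>>> drive_tool --series '[{"linear": [0,0,-1],"rotation": [0,0,0]},{"linear": [0,0,-2],"rotation": [0,0,0]},{"linear": [0,0,-3],"rotation": [0,0,0]},{"linear": [0,0,-4],"rotation": [0,0,0]},{"linear": [0,0,-4],"rotation": [0,0,0]},{"linear": [0,0,-4],"rotation": [0,0,0]},{"linear": [0,0,-4],"rotation": [0,0,0]},{"linear": [0,0,-4],"rotation": [0,0,0]},{"linear": [0,0,-4],"rotation": [0,0,0]},{"linear": [0,0,-4],"rotation": [0,0,0]}]'

```text
time: 17.9
position: [0.4587, 0.0796, 0.1782]
eef_rot: [[-0.856, -0.39, 0.338], [-0.317, 0.914, 0.252], [-0.407, 0.109, -0.907]]
wrist_force: [-0.2, -0.1, -0.2]
finger_gap: 0.001
gripper_force: 0.0
```

Run:
```python
from h import *
st(); snap('wrist','w6.png'); d=cv2.imread('pics/w6.png'); cv2.imwrite('pics/w6b.png',cv2.resize(d[:330],None,fx=1.42,fy=1.42,interpolation=cv2.INTER_CUBIC))
```

```text
t 17.9 panel mm [ -0.363  -0.09  129.948] ang 164.9867951534686 tilt 0.06604439610376059 F panel [-0.255  0.031 -0.05 ] T [0.001 0.418 0.005] gap 0.001201620443037922 gf 0.0 q [-0.163 -0.205 -0.715  0.748  0.309 -0.494]
```

View pics/w6b.png

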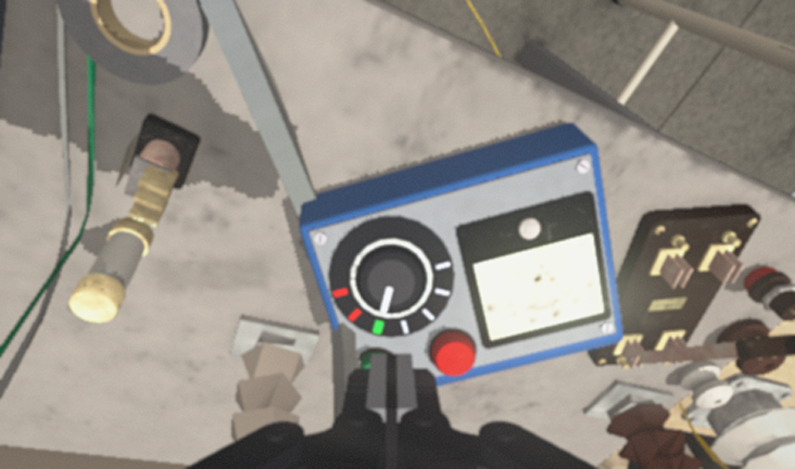

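The picture shows the knob locked in, with its pointer at (386,300) aimed at the green mark (378,327). The relay, fuse and tape are still standing where they were.

```bash
python3 -c "
from h import *
print(job_done())"
```

```text
the job is handed in; nothing more can be done
None
```

The knob was popped out, turned four clicks clockwise to green without going past it, and pressed back in. The last picture shows it locked with the pointer at the green mark and the relay, fuse and tape undisturbed; I handed the job in at about 18 s.

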